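# Lay the oil bottle in the tilting label cradle

### The job

Pull the red slide knob of the label cradle fully out, then stand the tall amber bottle on the bench upright against the raised plywood cradle and tip bottle and cradle over together until they lie flat. Push the bottle along the cradle towards its end stop, then push the red knob fully home so that its steel bar closes behind the bottle's base. Do not knock the bottle over or let it fall or lift it high above the bench, and leave the other things on the bench where they are.

Things in the scene. Friction and masses are not known exactly. Their poses are not given: they have to be found in the camera images.
- jig: Fixed base of the label cradle. Origin on the bench under the middle of the cradle's hinge; +x is the way the cradle tips, z up. Aluminium plates 3 mm thick at x > 0, hinge brackets 36 mm high at y = +-46 mm, a grey post (30 x 22 mm, 80 mm high) at x = -21, y = -63 mm that guides the slide knob. The bottle's standing place is bare bench at x < 0, y -50 to 50 mm.
- stand (a point): Point on the bench, at jig x = -37, y = 0 mm, where the middle of the bottle's base is when it stands upright against the raised cradle.
- cradle (a joint): Angle of the plywood cradle, rad: about 0 = raised (upright), 1.57 = flat. V trough 156 mm long, boards 40 x 5 mm, 100 degrees between them, on a stiff damped hinge along jig y, 22 mm above the bench. It sinks slowly under the bottle once past balance. Flat, it reaches from jig x = -14 to 142 mm and holds the bottle's axis 58 mm high; a bottle just tipped sticks out behind it.
- cradle_stop (a point): Point where the bottle's axis meets the inner face of the cradle's end stop (plywood plate 44 mm wide, 8 mm thick, ending 6 mm short of this point). Moves with the cradle: 164 mm above the bench when raised (stop's top 172 mm); at jig x = 142 mm, 58 mm high, when flat.
- gate (a joint): Travel of the red slide knob along jig -y, m: 0 = home, 0.05 = fully out; about 2.5 N of friction. Its steel bar (jig x -26 to -16 mm, 12 mm high, centred 58 mm above the bench) has its tip at jig y = 0 when home, barring the bottle's place, and at y = -50 mm when out, clear of it. To close, the bottle's base must lie at jig x > -16 mm.
- gate_knob (a point): Centre of the red knob on the slide bar's outer end: a cylinder 28 mm in diameter and 26 mm long, its axis along jig y, 58 mm above the bench; home, at jig x = -21, y = -91 mm. It can be pinched from above across jig x.
- bottle: Tall closed amber glass bottle with a white cap, about 0.38 kg: body 72 mm in diameter and 100 mm high, shoulder and neck above it, cap 46 mm in diameter from 122 to 150 mm height. Origin at the centre of its base, z along its axis to the cap. Starts standing on the bench.
- bowl: Bystander: brown wooden bowl, 116 mm wide, 50 mm high; origin under its centre.
- cup: Bystander: clear plastic cup, 64 mm wide, 62 mm high; origin under its centre.
- small_bottle: Bystander: small amber bottle with label and black cap, 44 mm wide, 85 mm high; origin under its centre.
- mould_b: Bystander: beige mould plate with a round hollow, 130 x 90 x 12 mm; origin under its centre.
- scale: Bystander: black pocket scale with a steel pan, 120 x 80 x 21 mm; origin under its centre.
- thermometer: Bystander: black probe thermometer lying flat along its x, 190 mm long, 22 mm wide, 16 mm high; origin underneath, 75 mm from its handle end.
Not all that is in view belongs to the job. What is shaped like the bottle but yellow is not meant.

How it is judged (in metres and radians):
On the way, in this order (a step that is already met when the one before it is completed fails the run):
1. the red knob is fully out (45 mm or more) while the bottle is still upright (value of joint gate above 0.045 m and angle between bottle's own z axis and vertical below 0.2 rad), for 0.1 s.
2. the bottle stands upright on the bench against the raised cradle (base within 20 mm of the standing point), knob out (horizontal distance between bottle and stand below 0.02 m and angle between bottle's own z axis and vertical below 0.1 rad and height (world z) of bottle below 0.004 m and value of joint cradle below 0.3 rad and value of joint gate above 0.04 m), for 0.2 s.
3. bottle and cradle lie flat together, knob still out (angle between bottle's own z axis and vertical between 1.42 and 1.72 rad and y of bottle in the frame of jig between -0.012 and 0.012 m and z of bottle in the frame of jig between 0.046 and 0.072 m and value of joint cradle above 1.48 rad and value of joint gate above 0.035 m), for 0.2 s.
At the end, for the whole second after the job is handed in: The bottle lies at rest on its side in the flat cradle, cap towards the end stop (within 18 mm of it), its base past the bar, axis level within 0.15 rad and within 12 mm of the cradle's middle, and the red knob is home within 5 mm (angle between bottle's own z axis and vertical between 1.42 and 1.72 rad and y of bottle in the frame of jig between -0.012 and 0.012 m and z of bottle in the frame of jig between 0.046 and 0.072 m and value of joint cradle above 1.48 rad and x of bottle in the frame of jig between -0.02 and 0.006 m and distance between bottle and cradle_stop below 0.168 m and value of joint gate below 0.005 m and linear speed of bottle below 0.02 m/s and angular speed of bottle below 0.2 rad/s); the robot touches nothing.
It fails at once if the bottle is knocked over away from the cradle, or before the cradle goes down with it (angle between bottle's own z axis and vertical above 1 rad and value of joint cradle below 0.6 rad).
It fails at once if the bottle falls or is flung over (turning faster than 6 rad/s) (angular speed of bottle above 6 rad/s).
It fails at once if the bottle is dropped or lifted high (its base more than 120 mm above the bench) (height (world z) of bottle above 0.12 m).
It fails at once if another thing on the bench is moved by more than 30 mm (distance of any of bowl, cup, small_bottle, mould_b, scale, thermometer from where it was at the start of the episode above 0.03 m).
It also fails if it takes over 72 s, if anything falls off the work surface, if the arm or the gripper's body presses on something with over 40 N, if the wrist force passes 120 N, or if a joint passes its speed limit or range.

### The arm

A 6-joint arm with a two-finger parallel gripper is mounted at the origin on the work surface. World frame = base frame: x ahead of the robot, y to its left, z up, the work surface at z = 0. Lengths are in m, angles in degrees, forces in N, time in s.
With the tool pointing down it reaches from about 0.35 to 0.875 m from the base axis. Payload 4.2 kg.
Tool frame: the origin (TCP) lies midway between the tips of the shut fingers; the grasp point (between the pads) lies 19 mm behind it; z points along the fingers, y is the line along which they close (so a half turn about z gives the same grasp; the last joint's range is limited). The gripper opens to 87 mm and grips with 3 to 60 N. Pads are 19 mm wide; open, the fingers measure 117 mm over their backs; the gripper's body (75 mm by 190 mm) begins 51 mm behind the grasp point.
Start: joints at [-61.444, 22.042, 0.453, 0, -68.411, -14.817], TCP at [0.148, -0.607, 0.223] pointing down, gripper open.
Joint ranges: [-179.83, 179.83], [-69.29, 118.12], [-61.27, 80.66], [-181.25, 117.63], [-171.15, -9.14], [-177.46, 177.46]. Speed limits (degrees/s): [159.86, 159.86, 180, 180, 180, 180].

### API

Orientations are given as [roll, pitch, yaw] about the fixed x, y, z axes, in that order (R = Rz(yaw) Ry(pitch) Rx(roll)).
In Python, from workcell import env gives the robot as it stands. The module is installed in compiled form; this text tells all that it offers. Calls block until the motion is done:
- env.goto(position, orientation): joint-space move of the TCP to a pose.
- env.move_straight(position, rotation=None, rate=0.15, force_limit=None): straight line of the TCP; rotation=None keeps the orientation; rate is the mean speed in m/s. With force_limit (N) it stops when the force on the tool has changed by that much, and returns True; else False.
- env.set_joints(angles): joint-space move.
- env.gripper_to(opening, grasp_force=None): opening from 0.0 (shut) to 1.0 (fully open); grasp_force is the grip in N (None keeps the last); returns when the fingers have stopped.
- env.dwell(seconds).
- env.inverse_kinematics(position, orientation): joint angles nearest the present ones, or None.
- env.read_state(): the state.
- env.grab_frame(name): name is "scene" or "side" or "wrist"; returns a dict with "image" (400x640x3 uint8, blue, green, red), "fx", "fy", "cx", "cy" (pixels), "position" and "orientation" of the camera in the world. Camera axes: x right, y up, looking along -z (the intrinsics and any distortion apply to the point x, -y, -z); pixel columns grow to the right and rows downward; lengths in m; the calibration is good to about 2 mm. A picture is of the moment at which its call begins. There is no depth.
A pose or a line that the arm cannot do raises env.Unreachable and nothing moves.
- env.close_job(): hands the job in; it is judged then, once.
Trained networks look in a picture, given as the dict that the camera call returned (one of the last four; its "shot" number tells which), for a name from the list of things; names that differ only in an ending like _2 or _b are one class to them, and where a whole thing is asked for, a point or a joint stands for the part that bears it (a point fixed in the world has none). Each returns a list of dicts, best first, with "score" (0 to 1); they miss things now and then, are a little off and sometimes report something else, mostly with a low value. They report only what shows in the picture. A call takes as long as a camera call. They do not tell look-alikes from the thing itself.
- env.search_frame(picture, thing): "xyz" ([x, y, z] in m, in world coordinates, good to about 4 mm: the middle of the surface that is visible of it).
- env.trace(picture, thing): "mask" (400x640 bool, what is visible of it).
The state is a dict: "clock": time; "joint_positions": joint angles; "qvel": joint speeds; "joint_torque": joint torques, N m; "position": TCP position; "tool_rot": TCP orientation; "force": force on the tool from outside, world axes, zero at the start; "wrist_torque": the same for the moment, N m; "opening": opening from 0.0 (shut) to 1.0 (fully open); "finger_force": force on a finger pad.
Only numpy, scipy, OpenCV 4.12 (cv2) and the standard library are available. Lean on these libraries where they do the work, as an engineer would, in place of code of your own. Each camera call takes 0.05 s, during which the arm holds its last target. There are 200 camera calls.

## Working session

There is one attempt and no reset: what is moved stays moved. The work goes in short steps, each a Python script; the robot and the scene stay as the last script left them, time stands still between calls to the robot, and variables do not carry over. Pictures are saved under pics/ and viewed, at most 12 in all, crops included, and the job is handed in when it is done.

```bash
mkdir -p pics
cat > h.py <<'E'
import numpy as np, cv2
from workcell import env
from scipy.spatial.transform import Rotation as R
def cam(p):
    o=np.array(p["orientation"],float)
    M=o if o.shape==(3,3) else R.from_euler('xyz',o,degrees=True).as_matrix()
    return np.array(p["position"]),M
def ray(p,u,v):
    c,M=cam(p); d=M@np.array([(u-p["cx"])/p["fx"],-(v-p["cy"])/p["fy"],-1.]); return c,d
def onz(p,u,v,z):
    c,d=ray(p,u,v); return c+d*(z-c[2])/d[2]
def proj(p,X):
    c,M=cam(p); q=M.T@(np.array(X)-c); return p["cx"]-p["fx"]*q[0]/q[2], p["cy"]+p["fy"]*q[1]/q[2]
def tri(a,ua,b,ub):
    A=np.zeros((3,3));y=np.zeros(3)
    for p,u in((a,ua),(b,ub)):
        c,d=ray(p,*u); d/=np.linalg.norm(d); P=np.eye(3)-np.outer(d,d); A+=P;y+=P@c
    return np.linalg.solve(A,y)
def cen(m):
    ys,xs=np.nonzero(m); return xs.mean(),ys.mean(),xs.min(),xs.max(),ys.min(),ys.max()
E
python3 - <<'E'
from h import *
np.set_printoptions(precision=3,suppress=True)
S=env.grab_frame("scene");D=env.grab_frame("side");
for n,p in(("scene",S),("side",D)):
    cv2.imwrite(f"pics/{n}0.png",p["image"]); print(n,{k:v for k,v in p.items() if k!="image"})
    for t in["jig","cradle","gate_knob","cradle_stop","bottle","bowl","cup","small_bottle","mould_b","scale","thermometer"]:
        for r in env.search_frame(p,t)[:3]: print(n,t,round(r["score"],2),np.array(r["xyz"]),np.round(proj(p,r["xyz"])))
print(env.read_state())
E
```

```text
scene {'fx': 392.49830215521047, 'fy': 392.49830215521047, 'cx': 315.6861674667704, 'cy': 205.7578871323213, 'position': array([ 0.942, -0.358,  1.006]), 'orientation': array([29.912,  0.169, 43.454]), 'shot': 1}
scene jig 0.74 [ 0.623 -0.068  0.004] [305. 252.]
scene cradle 0.95 [ 0.641 -0.018  0.145] [323. 220.]
scene cradle 0.55 [ 0.541 -0.001  0.071] [300. 207.]
scene gate_knob 0.52 [ 0.627 -0.07   0.003] [306. 253.]
scene gate_knob 0.31 [0.579 0.207 0.099] [361. 164.]
scene cradle_stop 0.59 [ 0.64  -0.018  0.143] [323. 220.]
scene bottle 0.74 [0.622 0.396 0.009] [407. 153.]
scene bottle 0.71 [0.582 0.203 0.098] [361. 165.]
scene bottle 0.67 [0.714 0.248 0.107] [408. 181.]
scene cup 0.66 [ 0.437 -0.202  0.036] [222. 237.]
scene small_bottle 0.59 [0.765 0.018 0.057] [367. 256.]
scene small_bottle 0.4 [ 0.398 -0.309  0.023] [183. 256.]
scene mould_b 0.9 [0.622 0.398 0.004] [407. 153.]
scene scale 0.76 [ 0.701 -0.369  0.016] [241. 355.]
scene thermometer 0.78 [0.397 0.361 0.014] [346. 121.]
side {'fx': 446.9412078453384, 'fy': 446.9412078453384, 'cx': 315.42551456041474, 'cy': 199.6
[... 617 characters left out ...]
2] [248. 215.]
side mould_b 0.7 [ 0.41  -0.342  0.034] [380. 153.]
side mould_b 0.59 [0.631 0.402 0.013] [273. 360.]
side scale 0.58 [ 0.703 -0.355  0.016] [289. 153.]
side thermometer 0.88 [0.401 0.384 0.015] [395. 359.]
{'clock': 1.2, 'joint_positions': array([-61.443,  22.038,   0.454,  -0.001, -68.412, -14.818]), 'qvel': array([-0.003,  0.009, -0.028, -0.061,  0.076,  0.165]), 'joint_torque': array([ -0.   , -39.048,  18.763,   4.224,   0.016,  -0.   ]), 'position': array([ 0.148, -0.607,  0.223]), 'tool_rot': array([-179.997,    0.002, -166.262]), 'force': array([ 0.352, -1.338, -0.121]), 'wrist_torque': array([ 0.049,  0.008, -0.005]), 'finger_force': 0.0, 'opening': 1.003088141671567}
```

View pics/scene0.png

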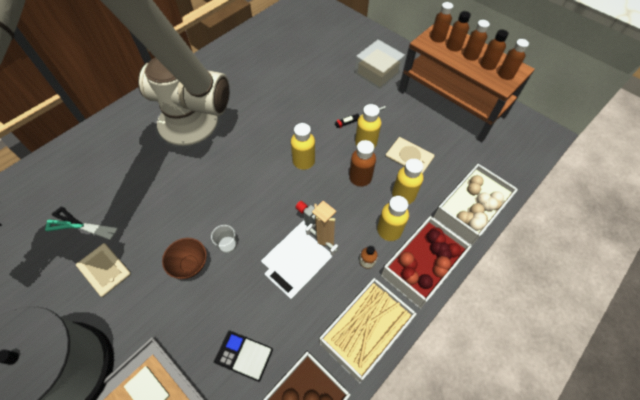

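View pics/side0.png

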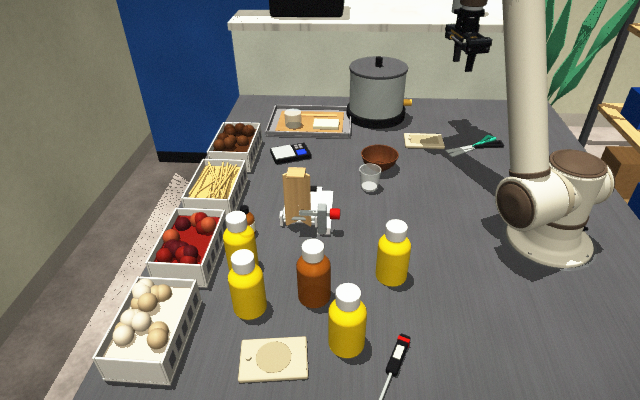

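The amber, white-capped bottle is at scene (363,165) and side (314,275). Four yellow look-alikes stand at scene (303,145), (369,127), (408,182) and (393,218). The red knob is at scene (301,208) and side (335,213). The raised cradle is at scene (325,222), and the white plates run to (285,280). Next I'll confirm this in an enlarged crop.

Run:
```python
from h import *
np.set_printoptions(precision=4,suppress=True)
S=env.grab_frame("scene");D=env.grab_frame("side")
a=cv2.resize(S["image"][130:305,250:420],None,fx=3.4,fy=3.4,interpolation=2)[:590]
b=cv2.resize(D["image"][160:310,260:370],None,fx=2,fy=2,interpolation=2)
o=np.zeros((600,800,3),np.uint8);o[:a.shape[0],:a.shape[1]]=a;o[:b.shape[0],580:800]=b
cv2.imwrite("pics/crop1.png",o)
K=[]
for p,box in((S,(190,225,285,325)),(D,(200,225,320,350))):
    h=cv2.cvtColor(p["image"],cv2.COLOR_BGR2HSV);m=((h[...,0]<6)|(h[...,0]>174))&(h[...,1]>170)&(h[...,2]>90)
    q=np.zeros_like(m);q[box[0]:box[1],box[2]:box[3]]=m[box[0]:box[1],box[2]:box[3]];c=cen(q);print("knob",np.round(c,1),q.sum());K.append(c[:2])
print("knob",tri(S,K[0],D,K[1]))
C=[]
for p,box in((S,(138,158,350,380)),(D,(238,264,300,328))):
    h=cv2.cvtColor(p["image"],cv2.COLOR_BGR2HSV);m=(h[...,1]<60)&(h[...,2]>140)
    q=np.zeros_like(m);q[box[0]:box[1],box[2]:box[3]]=m[box[0]:box[1],box[2]:box[3]];c=cen(q);print("cap",np.round(c,1),q.sum());C.append(c[:2])
print("cap",tri(S,C[0],D,C[1]))
for p,u0 in((S,(363,165)),(D,(314,275))):
  for r in env.trace(p,"bottle"):
    c=cen(r["mask"]); 
    if r["mask"][u0[1],u0[0]]: print("b",r["score"],np.round(c,1))
```

```text
knob [300.8 206.3 296.  306.  202.  212. ] 72
knob [334.5 213.1 330.  339.  208.  218. ] 105
knob [0.5363 0.0054 0.0594]
cap [365.3 147.1 357.  374.  140.  157. ] 209
cap [312.3 249.9 301.  323.  238.  262. ] 456
cap [0.5692 0.2317 0.1422]
b 0.91 [362.1 163.9 349.  375.  140.  186. ]
b 0.68 [313.3 274.8 296.  330.  239.  307. ]
```

View pics/crop1.png

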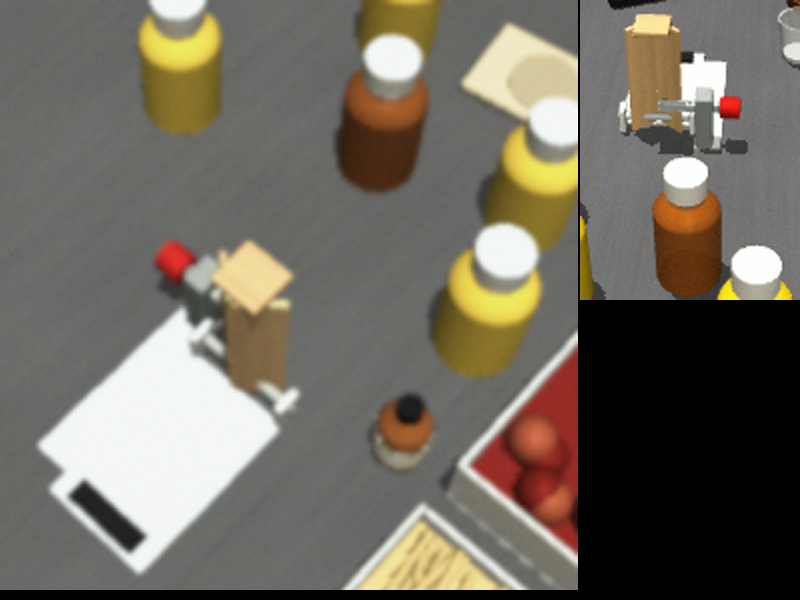

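Crop 1 confirms it: the amber bottle at crop (385,110), i.e. scene (363,162), is the only one that isn't yellow. The jig's plate corners at crop (38,445), (140,573), (277,430) and (185,310) give its yaw.

Run:
```python
from h import *
np.set_printoptions(precision=4,suppress=True)
S=env.grab_frame("scene");D=env.grab_frame("side")
f=lambda x,y:(250+x/3.4,130+y/3.4)
P={k:onz(S,*f(*v),.003)[:2] for k,v in dict(A=(185,310),B=(38,445),C=(50,490),D=(140,573),E=(277,430)).items()}
print(P)
for a,b in("AB","ED","CD"): d=P[b]-P[a];print(a,b,np.degrees(np.arctan2(d[1],d[0])),np.linalg.norm(d))
# yellow caps
for n,a,b in(("y1",(371,113),(347,297)),("y2",(397,205),(0,0)),("y3",(411,168),(243,263)),("y4",(302,131),(396,231))):
    print(n,onz(S,*a,.15),b if b==(0,0) else onz(D,*b,.15))
# wood top plate of stop
h=cv2.cvtColor(S["image"],cv2.COLOR_BGR2HSV)[198:225,308:342];m=(h[...,2]>190)&(h[...,1]>60);ys,xs=np.nonzero(m);r=cv2.minAreaRect(np.c_[xs+308,ys+198].astype(np.float32));print(r)
bp=np.array([onz(S,*q,.172)[:2] for q in cv2.boxPoints(r)]);print(bp, bp.mean(0))
# go above the jig for a wrist picture
yaw=0
for y in(0,90,-90,180,45):
  print(y,[env.inverse_kinematics(p,[180,0,y]) is not None for p in([.62,.03,.38],[.49,.02,.04],[.57,.235,.12],[.63,.06,.12],[.63,-.09,.1])])
print(env.read_state()["clock"])
```

```text
{'A': array([ 0.5542, -0.001 ]), 'B': array([ 0.5538, -0.1696]), 'C': array([ 0.5886, -0.1888]), 'D': array([ 0.6874, -0.1868]), 'E': array([ 0.6845, -0.0282])}
A B -90.14762100773173 0.16860277594373071
E D -88.94550483527459 0.1586191831451859
C D 1.1282897557127707 0.0988221378140777
y1 [0.5039 0.3342 0.15  ] [0.4956 0.3565 0.15  ]
y2 [0.7484 0.1397 0.15  ] (0, 0)
y3 [0.7058 0.2559 0.15  ] [0.6988 0.2864 0.15  ]
y4 [0.4052 0.1479 0.15  ] [0.3997 0.1706 0.15  ]
((324.32000732421875, 211.739990234375), (24.200000762939453, 16.0), 36.86989974975586)
[[ 0.6093 -0.0319]
 [ 0.6015  0.0107]
 [ 0.6638  0.013 ]
 [ 0.6704 -0.0287]] [ 0.6362 -0.0092]
0 [True, True, True, True, True]
90 [True, True, True, True, True]
-90 [True, True, True, True, True]
180 [True, True, True, True, True]
45 [True, True, True, True, True]
1.5
```

Run:
```python
from h import *
np.set_printoptions(precision=4,suppress=True)
W=[]
for p in([.53,.0,.36],[.58,.10,.36]):
    env.goto(p,[180,0,180]); env.dwell(.3); w=env.grab_frame("wrist"); W.append(w)
    print(w["position"],w["orientation"])
import pickle; pickle.dump(W,open("W.pkl","wb"))
cv2.imwrite("pics/w1.png",np.vstack([w["image"][::1] for w in W])[:, :][::1] if 0 else cv2.resize(np.hstack([w["image"] for w in W]),(800,250)))
for w in W:
    for t in("gate_knob","bottle","cradle_stop","jig"):
        for r in env.search_frame(w,t)[:3]: print(t,round(r["score"],2),r["xyz"],np.round(proj(w,r["xyz"])))
print(env.read_state()["clock"])
```

```text
[ 0.4594 -0.0009  0.522 ] [-15.0912  -0.0956  90.044 ]
[0.509  0.0986 0.5226] [-15.1467  -0.1174  90.0127]
gate_knob 0.96 [0.5419, 0.0014, 0.0662] [324. 173.]
gate_knob 0.23 [0.6048, -0.0779, 0.0033] [276. 205.]
bottle 0.97 [0.5601, 0.2086, 0.1096] [485. 193.]
bottle 0.91 [0.6772, 0.2436, 0.0205] [472. 250.]
bottle 0.9 [0.7365, 0.1214, 0.1026] [407. 311.]
cradle_stop 0.86 [0.6146, -0.0095, 0.1559] [316. 247.]
jig 0.96 [0.6064, -0.0751, 0.0037] [277. 206.]
jig 0.51 [0.4473, -0.2151, 0.0331] [172. 103.]
gate_knob 0.76 [0.5442, 0.0066, 0.0646] [255. 139.]
gate_knob 0.17 [0.445, -0.2169, 0.0378] [92. 63.]
bottle 0.97 [0.4937, 0.324, 0.1082] [510.  99.]
bottle 0.93 [0.5614, 0.2136, 0.1129] [415. 156.]
bottle 0.91 [0.7389, 0.1387, 0.1014] [351. 280.]
cradle_stop 0.61 [0.6259, -0.0065, 0.1734] [228. 221.]
jig 0.74 [0.6089, -0.0779, 0.0057] [212. 177.]
5.7083
```

View pics/w1.png

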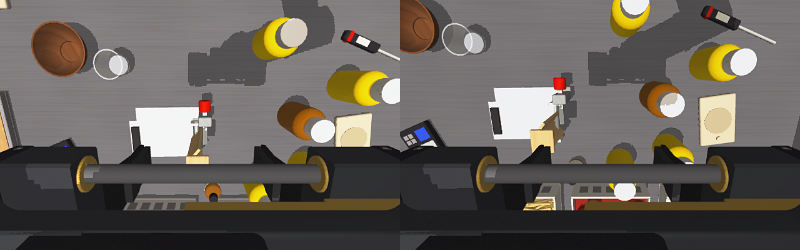

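The wrist pair shows the knob at (205,106) and (560,83) in the half-size image, the amber bottle's cap at (322,131) and (672,104), and the plate's edges. Next I'll triangulate from these.

Run:
```python
from h import *
import pickle
np.set_printoptions(precision=4,suppress=True)
W=pickle.load(open("W.pkl","rb"));K=[];C=[]
for i,(w,kb,cb) in enumerate(zip(W,((150,190,305,345),(115,160,235,275)),((180,240,490,545),(140,195,410,460)))):
    h=cv2.cvtColor(w["image"],cv2.COLOR_BGR2HSV)
    red=((h[...,0]<8)|(h[...,0]>172))&(h[...,1]>150)&(h[...,2]>70); wh=(h[...,1]<60)&(h[...,2]>150)
    for m,b,L,n in((red,kb,K,"k"),(wh,cb,C,"c")):
        q=np.zeros_like(m);q[b[0]:b[1],b[2]:b[3]]=m[b[0]:b[1],b[2]:b[3]];c=cen(q);L.append(c[:2]);print(i,n,np.round(c,1),q.sum())
        if n=="k": print("  knob extents@58: x",onz(w,c[0],c[4],.058)[:2],onz(w,c[0],c[5],.058)[:2]," y",onz(w,c[2],c[1],.058)[:2],onz(w,c[3],c[1],.058)[:2])
        else: print("  cap@150",onz(w,*c[:2],.15)[:2], onz(w,*c[:2],.145)[:2])
    # plate
    m=wh.astype(np.uint8); m[:, :200 if i==0 else 140]=0
    n,l,s,_=cv2.connectedComponentsWithStats(m); 
    u=np.round(proj(w,[.606,-.1,.003])).astype(int);j=l[u[1],u[0]];print("plate",s[j])
    ys,xs=np.nonzero(l==j);g=np.array([onz(w,x,y,.003)[:2] for x,y in zip(xs,ys)])
    r=cv2.minAreaRect((g*1000).astype(np.float32));print(r)
    # west edge: min world x for each world y bin ; 
    b=[(t,g[abs(g[:,1]-t)<.003][:,0].min()) for t in np.arange(-.15,-.02,.01) if (abs(g[:,1]-t)<.003).any()];b=np.array(b);print("west slope deg",np.degrees(np.polyfit(b[:,0],b[:,1],1)[0]),b[:,1].mean(), "y",g[:,1].min(),g[:,1].max())
    # wood stop
    wd=(h[...,0]>8)&(h[...,0]<22)&(h[...,1]>60)&(h[...,2]>190);uu=np.round(proj(w,[.62,.0,.172])).astype(int)
    q=np.zeros_like(wd);q[uu[1]-40:uu[1]+40,uu[0]-40:uu[0]+40]=wd[uu[1]-40:uu[1]+40,uu[0]-40:uu[0]+40]
    ys,xs=np.nonzero(q);g=np.array([onz(w,x,y,.172)[:2] for x,y in zip(xs,ys)]);print("stop top x",g[:,0].min(),g[:,0].max(),"y",np.percentile(g[:,1],[1,99]),len(g))
print("knob",tri(W[0],K[0],W[1],K[1]),"cap",tri(W[0],C[0],W[1],C[1]))
```

```text
0 k [327.1 169.6 318.  336.  160.  179. ] 365
  knob extents@58: x [0.5243 0.0052] [0.5515 0.0053]  y [ 0.5379 -0.0076] [0.5379 0.0179]
0 c [520.9 210.1 497.  544.  189.  233. ] 1388
  cap@150 [0.5704 0.2325] [0.5719 0.2356]
plate [ 206  171  132   80 7363]
((617.270263671875, -83.82598114013672), (135.4730987548828, 212.3686981201172), 0.027373958379030228)
west slope deg -1.0396561507745232 0.5505250387396157 y -0.19002390605491704 0.022350399761702573
stop top x 0.5968580819592791 0.6252268794671358 y [-0.0284  0.011 ] 73
1 k [255.2 133.5 245.  265.  124.  143. ] 370
  knob extents@58: x [0.5249 0.006 ] [0.5507 0.0047]  y [ 0.5377 -0.0087] [0.5377 0.0189]
1 c [435.6 167.7 416.  455.  148.  187. ] 1229
  cap@150 [0.5702 0.2273] [0.571 0.229]
plate [ 141  139  124   85 7181]
((617.8533325195312, -91.1655502319336), (135.58407592773438, 196.03240966796875), 0.7366748452186584)
west slope deg -0.7259031931316415 0.550683494661022 y -0.18940043526246333 0.00631867527380299
stop top x 0.5978664200206769 0.6543314668917222 y [-0.029   0.0115] 279
knob [0.5378 0.0053 0.0581] cap [0.5668 0.2224 0.1653]
```

```bash
cat >> h.py <<'E'
JY=-89.1; O=np.array([.6293,-.0143])
def J(x,y,z):
    a=np.radians(JY); return [O[0]+np.cos(a)*x-np.sin(a)*y, O[1]+np.sin(a)*x+np.cos(a)*y, z]
def Ji(p):
    a=np.radians(JY); d=np.array(p[:2])-O; return np.array([np.cos(a)*d[0]+np.sin(a)*d[1],-np.sin(a)*d[0]+np.cos(a)*d[1],p[2]])
RK=[180,0,JY-90]   # close along jig x
RB=[180,0,JY]      # close along jig y
E
python3 - <<'E'
from h import *
np.set_printoptions(precision=4,suppress=True)
env.gripper_to(.65); env.goto(J(-.021,-.092,.13),RK); print(env.move_straight(J(-.021,-.092,.040),rate=.1,force_limit=8))
env.gripper_to(0,25); s=env.read_state();print(s["opening"],s["finger_force"],s["force"])
f0=s["force"]
print(env.move_straight(J(-.021,-.092-.053,.040),rate=.06,force_limit=22)); s=env.read_state();print(Ji(s["position"]),s["force"],s["opening"],s["clock"])
env.gripper_to(.65); env.move_straight(J(-.021,-.144,.16),rate=.2)
w=env.grab_frame("wrist"); s=env.read_state();print(s["clock"],s["joint_positions"])
for r in env.search_frame(w,"gate_knob")[:2]: print(r["score"],r["xyz"],Ji(r["xyz"]))
for y in(0,180): print(env.inverse_kinematics([.57,.23,.25],[180,0,JY+y]))
E
```

```text
False
0.3137818188961317 24.996820092201233 [ 0.5406 -2.4419  1.0402]
True
[-0.0209 -0.1374  0.0402] [ 2.8177 -1.9469 -0.6472] 0.31548977856949867 9.9667
11.5667 [  19.8519   11.6791  -24.5168    0.1385  -53.4955 -108.9707]
0.85 [0.4943, 0.0031, 0.071] [-0.0195 -0.1347  0.071 ]
0.65 [0.6127, -0.0145, 0.0343] [-0.0001 -0.0166  0.0343]
[ 37.0436  20.0662   1.4361   0.     -71.3699 -36.1436]
[ 37.0436  20.0662   1.4361   0.     -71.3699 143.8564]
```

Run:
```python
from h import *
np.set_printoptions(precision=4,suppress=True)
S=env.grab_frame("scene");D=env.grab_frame("side");w=env.grab_frame("wrist");K=[]
for p in(S,D,w):
    h=cv2.cvtColor(p["image"],cv2.COLOR_BGR2HSV);m=((h[...,0]<6)|(h[...,0]>174))&(h[...,1]>150)&(h[...,2]>70)
    u,v=np.round(proj(p,J(-.021,-.137,.058))).astype(int);q=np.zeros_like(m);r=18 if p is not w else 50;q[v-r:v+r,u-r:u+r]=m[v-r:v+r,u-r:u+r];c=cen(q);print(np.round(c,1),q.sum(),Ji(onz(p,*c[:2],.058)));K.append(c[:2])
    if p is w: print(Ji(onz(p,c[0],c[4],.058)),Ji(onz(p,c[0],c[5],.058)))
print(Ji(tri(S,K[0],D,K[1])))
```

```text
[289.  196.7 284.  295.  192.  203. ] 84 [-0.0219 -0.1396  0.058 ]
[352.5 214.  348.  357.  209.  219. ] 109 [-0.0208 -0.1378  0.058 ]
[323.2 209.6 307.  339.  192.  228. ] 1128 [-0.0205 -0.1367  0.058 ]
[-0.0205 -0.1518  0.058 ] [-0.0206 -0.1206  0.058 ]
[-0.0216 -0.1384  0.059 ]
```

The images put the travel at about 46 mm, so the move stopped slightly early. I'll regrasp the knob and pull the rest of the way.

Run:
```python
from h import *
np.set_printoptions(precision=4,suppress=True)
env.move_straight(J(-.021,-.138,.040),rate=.15)
env.gripper_to(0,25)
print(env.move_straight(J(-.021,-.146,.040),rate=.02,force_limit=30)); s=env.read_state();print(Ji(s["position"]),s["force"],s["clock"])
env.gripper_to(.65); env.move_straight(J(-.021,-.144,.16),rate=.25)
w=env.grab_frame("wrist")
h=cv2.cvtColor(w["image"],cv2.COLOR_BGR2HSV);m=((h[...,0]<6)|(h[...,0]>174))&(h[...,1]>150)&(h[...,2]>70)
u,v=np.round(proj(w,J(-.021,-.14,.058))).astype(int);q=np.zeros_like(m);q[v-50:v+50,u-50:u+50]=m[v-50:v+50,u-50:u+50];c=cen(q);print(Ji(onz(w,*c[:2],.058)))
# to the bottle: cap grasp, pads set back 7 mm towards -x
B=Ji([.570,.230,0]);print("bottle jig",B)
env.gripper_to(1.0); env.goto(J(B[0]-.007,B[1],.25),RB)
D=env.grab_frame("side");cv2.imwrite("pics/side_b.png",D["image"][130:380,200:500]);
print(env.read_state()["clock"])
```

```text
True
[-0.0209 -0.1377  0.0403] [ 2.2547 -1.6379 -1.8246] 13.7167
[-0.0208 -0.1367  0.058 ]
bottle jig [-0.2452 -0.0555  0.    ]
17.225
```

View pics/side_b.png

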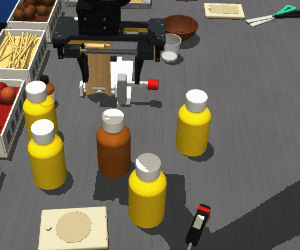

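Pulling again with 30 N didn't move the knob, so it is at its end stop. That suggests it started about 4 mm out, which would shift my jig origin along y. I'll check this against the middle of the cradle.

Run:
```python
from h import *
import pickle
np.set_printoptions(precision=4,suppress=True)
D=env.grab_frame("side");D=dict(D,image=cv2.imread("pics/side0.png"))
def pl(p,u,v,x=-.016): # intersect ray with jig plane x
    c,d=ray(p,u,v);a=np.radians(JY);n=np.array([np.cos(a),np.sin(a),0]);t=(n[:2]@O+x-n@c)/(n@d);return Ji(c+t*d)
h=cv2.cvtColor(D["image"],cv2.COLOR_BGR2HSV);m=(h[...,0]>8)&(h[...,0]<22)&(h[...,1]>60)&(h[...,2]>90)
for v in range(167,226,4):
    xs=np.nonzero(m[v,270:325])[0]+270
    if len(xs): print(v,xs.min(),xs.max(),pl(D,xs.min()-.5,v),pl(D,xs.max()+.5,v))
W=pickle.load(open("W.pkl","rb"));w=W[1]
cv2.imwrite("pics/z.png",np.hstack([cv2.resize(w["image"][120:255,190:290],None,fx=4,fy=4,interpolation=2),cv2.resize(D["image"][155:245,270:370],None,fx=4,fy=6,interpolation=2)]))
```

```text
167 288 304 [-0.016   0.0206  0.1906] [-0.016  -0.0201  0.1918]
171 287 305 [-0.016   0.0236  0.1791] [-0.016  -0.0221  0.1806]
175 282 309 [-0.016   0.0364  0.1672] [-0.016  -0.0314  0.1694]
179 283 309 [-0.016   0.0347  0.1557] [-0.016  -0.0311  0.1578]
183 283 309 [-0.016   0.0354  0.1439] [-0.016  -0.0309  0.1461]
187 283 309 [-0.016   0.0361  0.1319] [-0.016  -0.0306  0.1342]
191 283 310 [-0.016   0.0369  0.1198] [-0.016  -0.0327  0.1223]
195 284 309 [-0.016   0.0351  0.1076] [-0.016 -0.03   0.11 ]
199 284 309 [-0.016   0.0359  0.0951] [-0.016  -0.0297  0.0976]
203 284 310 [-0.016   0.0366  0.0825] [-0.016  -0.0319  0.0852]
207 285 310 [-0.016   0.0348  0.0698] [-0.016  -0.0316  0.0725]
211 285 298 [-0.016   0.0356  0.0569] [-0.016  -0.0005  0.0584]
215 285 300 [-0.016   0.0364  0.0437] [-0.016  -0.0052  0.0455]
219 285 310 [-0.016   0.0371  0.0304] [-0.016  -0.0306  0.0333]
223 285 311 [-0.016   0.0379  0.0169] [-0.016  -0.0329  0.02  ]
```

View pics/z.png

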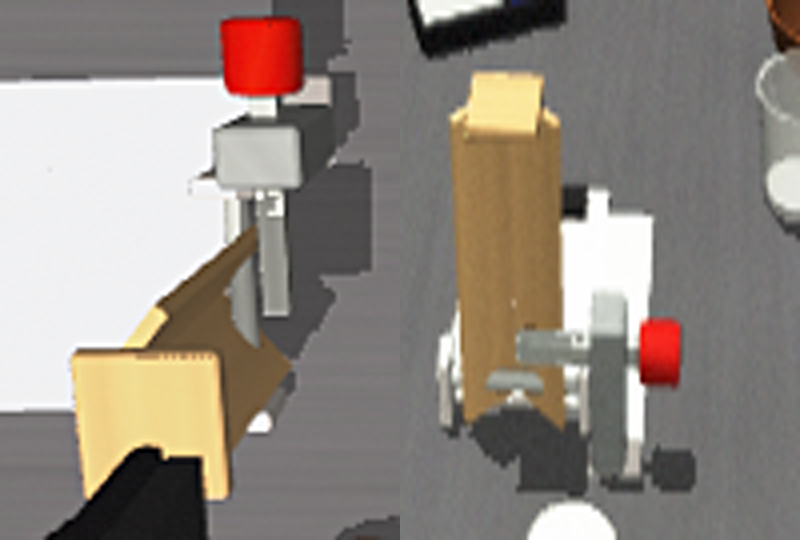

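Run:
```python
from h import *
import pickle
np.set_printoptions(precision=4,suppress=True)
w=pickle.load(open("W.pkl","rb"))[1]
for a in((75,352),(217,352),(228,498),(88,497)): print(Ji(onz(w,190+a[0]/4,120+a[1]/4,.172)))
for a in((222,92),(302,92),(222,20),(302,20)): print("knob",Ji(onz(w,190+a[0]/4,120+a[1]/4,.062)))
for a in((215,185),(300,185)): print("post top inner edge",Ji(onz(w,190+a[0]/4,120+a[1]/4,.08)))
```

```text
[ 0.0129 -0.018   0.172 ]
[-0.0264 -0.0173  0.172 ]
[-0.0261  0.0261  0.172 ]
[0.0137 0.0251 0.172 ]
knob [-0.0077 -0.0788  0.062 ]
knob [-0.0352 -0.0784  0.062 ]
knob [-0.0095 -0.103   0.062 ]
knob [-0.0367 -0.1026  0.062 ]
post top inner edge [-0.0071 -0.0494  0.08  ]
post top inner edge [-0.0358 -0.049   0.08  ]
```

The stop plate's middle (+4 mm) and the post (+3 mm) both agree on a +3.8 mm shift in jig y, while x is right. With the origin corrected, I'll grasp the bottle and place it.

```bash
sed -i 's/^JY=.*/JY=-89.1; O=np.array([.6331,-.0142])/' h.py
python3 - <<'E'
from h import *
np.set_printoptions(precision=4,suppress=True)
B=Ji([.570,.230,0]);print(B)
env.move_straight(J(B[0]-.006,B[1],.20),RB,rate=.15)
print(env.move_straight(J(B[0]-.006,B[1],.119),rate=.08,force_limit=6))
env.gripper_to(0,22); s=env.read_state();print(s["opening"],s["finger_force"],s["force"])
env.move_straight(J(B[0]-.006,B[1],.127),rate=.05); s=env.read_state();print(s["opening"],s["force"])
env.move_straight(J(-.11,0,.127),rate=.12)
print(env.move_straight(J(-.037-.006,0,.127),rate=.05,force_limit=8)); s=env.read_state();print(Ji(s["position"]),s["force"])
S=env.grab_frame("scene");D=env.grab_frame("side")
cv2.imwrite("pics/held.png",np.hstack([cv2.resize(S["image"][130:270,260:400],None,fx=2.8,fy=2.8,interpolation=2),cv2.resize(D["image"][110:250,230:370],None,fx=2.8,fy=2.8,interpolation=2)]))
print(s["clock"])
E
```

```text
[-0.2452 -0.0593  0.    ]
False
0.5220129447136294 21.99992568232119 [-0.5284 -0.1325 -0.087 ]
0.5212690955104333 [-0.1588  0.8113 -3.5793]
False
[-0.0433 -0.0001  0.1269] [-0.198   0.1796 -4.2455]
22.925
```

View pics/held.png

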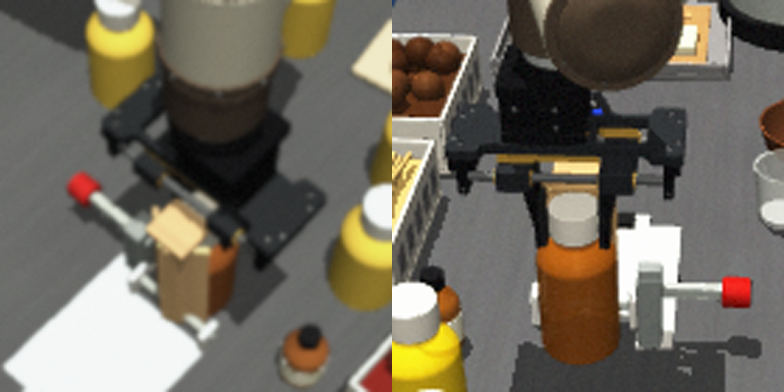

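The bottle is held upright by its cap in front of the raised cradle: the side crop shows it at (577,300) with the knob out at (737,291). I'll lower it, release, and measure where it stands.

Run:
```python
from h import *
np.set_printoptions(precision=4,suppress=True)
print(env.move_straight(J(-.043,0,.116),rate=.03,force_limit=4)); s=env.read_state();print(Ji(s["position"]),s["force"])
env.gripper_to(.9); env.dwell(.2); s=env.read_state();print(s["force"])
env.move_straight(J(-.046,0,.20),rate=.15)
env.move_straight(J(-.14,0,.20),rate=.2)
env.gripper_to(0)
S=env.grab_frame("scene");D=env.grab_frame("side");C=[]
for p in(S,D):
    h=cv2.cvtColor(p["image"],cv2.COLOR_BGR2HSV);m=(h[...,1]<60)&(h[...,2]>120)
    u,v=np.round(proj(p,J(-.037,0,.14))).astype(int);q=np.zeros_like(m);r=20;q[v-r:v+r,u-r:u+r]=m[v-r:v+r,u-r:u+r];c=cen(q);C.append(c[:2]);print(np.round(c,1),q.sum(),Ji(onz(p,*c[:2],.14)))
print(Ji(tri(S,C[0],D,C[1])),env.read_state()["clock"])
for t in("bottle",):
  for p in(S,D):
    for r in env.search_frame(p,t): print(round(r["score"],2),Ji(r["xyz"]))
```

```text
True
[-0.0438  0.0004  0.1191] [-0.3323  2.724   4.2943]
[-0.6178  0.601  -0.2162]
[331.9 207.  312.  342.  199.  228. ] 231 [-0.0415 -0.0029  0.14  ]
[299.5 193.2 274.  313.  173.  209. ] 302 [-0.0509 -0.0135  0.14  ]
[-0.0438 -0.009   0.1333] 27.2417
0.98 [-0.1542 -0.2156  0.1006]
0.88 [-0.14    0.1227  0.1062]
0.85 [-0.0361  0.0233  0.1101]
0.77 [-0.2637  0.0817  0.1077]
0.97 [-0.175   0.1101  0.1092]
0.77 [-0.197  -0.2294  0.0936]
0.76 [-0.3857 -0.134   0.0988]
0.67 [-0.0258 -0.125   0.0637]
0.59 [-0.0611 -0.0045  0.0854]
0.57 [-0.3033  0.0694  0.0954]
```

The bottle stands near jig (-38, 0), by the grip geometry and the contact height of 119 mm. Now I'll tip it, pushing along an arc about the hinge.

Run:
```python
from h import *
np.set_printoptions(precision=3,suppress=True)
env.move_straight(J(-.105,0,.15),rate=.2); env.move_straight(J(-.105,0,.088),rate=.1)
print(env.move_straight(J(-.084,0,.088),rate=.05,force_limit=15))
for d in range(5,71,5):
    t=np.radians(d);c,s=np.cos(t),np.sin(t)
    hit=env.move_straight(J(-.073*c+.066*s-.0095,0,.022+.066*c+.073*s),rate=.05,force_limit=30)
    r=env.read_state();print(d,hit,Ji(r["position"]),r["force"],r["clock"])
    if hit: break
D=env.grab_frame("side");S=env.grab_frame("scene")
cv2.imwrite("pics/tip.png",np.hstack([cv2.resize(S["image"][150:290,260:400],None,fx=2.8,fy=2.8,interpolation=2),cv2.resize(D["image"][110:250,230:370],None,fx=2.8,fy=2.8,interpolation=2)]))
```

```text
False
5 False [-0.076  0.     0.095] [-0.012  2.1    0.142] 29.475
10 False [-0.07  0.    0.1 ] [-0.476  1.184  0.429] 29.8
15 False [-0.063  0.     0.105] [0.07  1.687 0.496] 30.125
20 False [-0.055  0.     0.109] [-0.08   1.309  0.632] 30.45
25 False [-0.047 -0.     0.113] [0.571 0.765 1.255] 30.775
30 False [-0.039 -0.     0.116] [-0.002  1.043  0.914] 31.1
35 False [-0.031 -0.     0.118] [ 0.304  0.037 -0.112] 31.425
40 False [-0.023 -0.     0.12 ] [ 0.488  0.316 -0.436] 31.75
45 False [-0.014 -0.     0.12 ] [ 0.348  0.676 -0.189] 32.075
50 False [-0.006 -0.     0.12 ] [-0.326  0.564  0.327] 32.4
55 False [ 0.003 -0.     0.12 ] [-0.223 -0.812 -0.343] 32.725
60 False [ 0.012 -0.     0.118] [-0.101  0.195  1.099] 33.05
65 False [ 0.02  -0.     0.116] [0.315 0.109 0.134] 33.375
70 False [ 0.028 -0.     0.113] [-0.563 -0.061 -0.263] 33.7
```

View pics/tip.png

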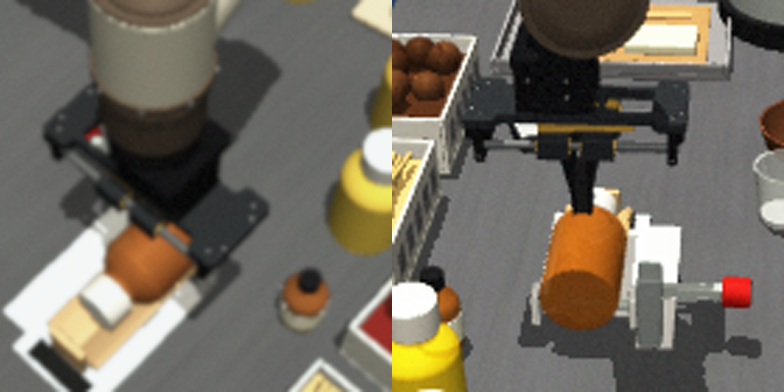

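The bottle and cradle have gone over together and are nearly flat, with the knob still out. I'll back off up and behind, let it settle, and check.

Run:
```python
from h import *
np.set_printoptions(precision=4,suppress=True)
env.move_straight(J(0,0,.16),rate=.2); env.move_straight(J(-.09,0,.16),rate=.2); env.dwell(1)
D=env.grab_frame("side");S=env.grab_frame("scene")
cv2.imwrite("pics/flat.png",np.hstack([cv2.resize(S["image"][170:310,240:380],None,fx=2.8,fy=2.8,interpolation=2),cv2.resize(D["image"][130:270,230:370],None,fx=2.8,fy=2.8,interpolation=2)]))
for n,p in(("S",S),("D",D)):
    for r in env.search_frame(p,"cradle")[:1]+env.search_frame(p,"cradle_stop")[:1]: print(n,r["score"],Ji(r["xyz"]))
    for x in(-.022,.128): print(np.round(proj(p,J(x,0,.058))))
print(env.read_state()["clock"])
```

```text
S 0.89 [0.1214 0.0077 0.034 ]
S 0.67 [0.1209 0.01   0.0287]
[327. 227.]
[288. 266.]
D 0.56 [ 0.1284 -0.0291  0.0337]
[297. 213.]
[302. 179.]
36.125
```

View pics/flat.png

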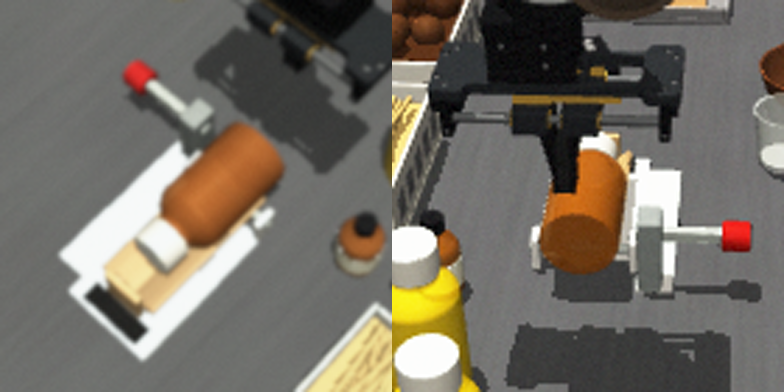

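Both lie flat, with the base centre at side crop (580,240), roughly jig x = -30 mm. I'll push the bottle along the cradle at axis height.

Run:
```python
from h import *
np.set_printoptions(precision=4,suppress=True)
env.move_straight(J(-.09,0,.05),rate=.15); print(env.read_state()["force"])
print(env.move_straight(J(-.045,0,.05),rate=.05,force_limit=15))
for x in(-.035,-.03,-.025,-.02,-.0185):
    h=env.move_straight(J(x,0,.05),rate=.02,force_limit=12); s=env.read_state();print(x,h,Ji(s["position"]),s["force"],s["clock"])
    if h:break
env.move_straight(J(-.09,0,.05),rate=.1);env.move_straight(J(-.09,0,.15),rate=.2)
D=env.grab_frame("side");S=env.grab_frame("scene")
cv2.imwrite("pics/push.png",np.hstack([cv2.resize(S["image"][170:310,240:380],None,fx=2.8,fy=2.8,interpolation=2),cv2.resize(D["image"][130:270,230:370],None,fx=2.8,fy=2.8,interpolation=2)]))
print(env.read_state()["clock"])
```

```text
[-0.1863 -0.0312  1.2923]
False
-0.035 False [-0.0346 -0.      0.0499] [ 0.1052  0.5893 -0.4224] 38.7083
-0.03 False [-0.0296 -0.0001  0.0499] [0.8674 2.4852 0.1394] 39.1083
-0.025 False [-0.0247 -0.0001  0.0499] [-1.2182  0.4975 -0.4791] 39.5083
-0.02 False [-0.0196 -0.0001  0.0499] [-0.2177  0.6548  0.3793] 39.9083
-0.0185 False [-0.0185 -0.      0.05  ] [-0.4957  1.5386 -0.3713] 40.1583
41.775
```

View pics/push.png

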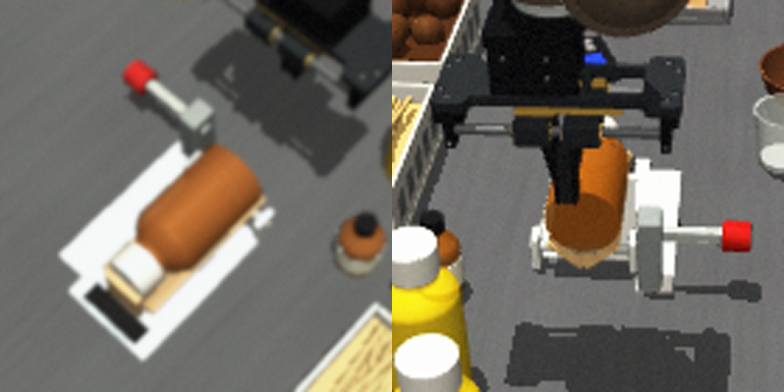

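The bottle has moved up to the end stop: its cap is at scene crop (138,268), beside the stop, and its base is near jig x = -9 mm. Next I'll push the knob home.

Run:
```python
from h import *
np.set_printoptions(precision=4,suppress=True)
env.move_straight(J(-.021,-.19,.15),rate=.2); env.move_straight(J(-.021,-.19,.046),rate=.15)
print(env.move_straight(J(-.021,-.135,.046),rate=.05,force_limit=15));s=env.read_state();print(Ji(s["position"]),s["force"])
h=env.move_straight(J(-.021,-.108,.046),rate=.03,force_limit=20);s=env.read_state();print(h,Ji(s["position"]),s["force"],s["clock"])
env.move_straight(J(-.021,-.17,.046),rate=.1);env.move_straight(J(-.021,-.19,.2),rate=.2)
D=env.grab_frame("side");S=env.grab_frame("scene");K=[]
for p in(S,D):
    h=cv2.cvtColor(p["image"],cv2.COLOR_BGR2HSV);m=((h[...,0]<6)|(h[...,0]>174))&(h[...,1]>150)&(h[...,2]>70)
    u,v=np.round(proj(p,J(-.021,-.091,.058))).astype(int);q=np.zeros_like(m);r=14;q[v-r:v+r,u-r:u+r]=m[v-r:v+r,u-r:u+r];c=cen(q);K.append(c[:2])
print("knob",Ji(tri(S,K[0],D,K[1])))
cv2.imwrite("pics/end.png",np.hstack([cv2.resize(S["image"][170:310,240:380],None,fx=2.8,fy=2.8,interpolation=2),cv2.resize(D["image"][130:270,230:370],None,fx=2.8,fy=2.8,interpolation=2)]))
print(env.read_state()["clock"])
```

```text
False
[-0.021  -0.1348  0.046 ] [-1.0583 -0.2228 -0.0736]
True [-0.0204 -0.115   0.0452] [-2.4017  0.1639  1.3101] 45.8083
knob [-0.0213 -0.0926  0.0597]
47.5167
```

View pics/end.png

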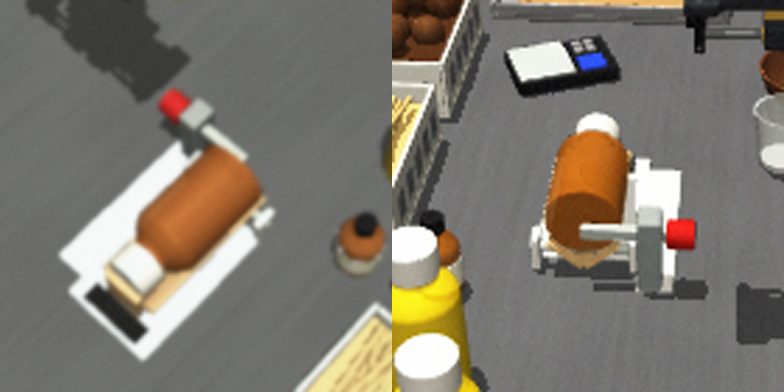

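The bar now lies across the middle of the base, at side crop (580,232). The knob has travelled about 49.6 mm in and met its stop, and the arm is clear. I'll hand the job in.

```bash
python3 -c "
from h import *
print(env.close_job())"
```

```text
the job is handed in; nothing more can be done
None
```

I handed the job in at about 48 s: the last pictures show the amber bottle flat in the cradle with its cap at the end stop and the knob home, its bar closed behind the base; the judge's verdict was not shown.

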